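Register the gel tray in the casting jig and set the comb plate on its pins

TASK

Get the gel-casting jig ready: without lifting the tray off the jig's deck, push it gently fully home into the corner, so that its far end lies flat against the tall far stop and its left side flat against the low side stop. Then fetch the comb plate from its rest block and lower it over the two locating pins, its comb in the tray's notches, keeping hold of it until it is down flush on the tall stop; then let go, with the tray still home. Never press hard, do not drop the plate, and leave the tip box, the bottle and the gel tank alone.

Things in the scene. Friction and masses are not known exactly. Their poses are not given: they have to be found in the camera images.
- jig: Grey plastic casting jig fixed to the bench, yaw within 0.25 rad; x points away from the robot. Origin on the bench surface. Its frame, mm: base plate x -125 to 120, y -120 to 80, deck top at z 10; tall far stop x 70 to 116, y -120 to 80, top z 50, its stop face at x 70; low side stop x -45 to 65, y 50 to 70, top z 24, its stop face at y 50.
- stop_corner (a point): Inner corner of the jig where the planes of the two stop faces meet, at deck height: (70, 50, 10) mm in the jig's frame; axes as the jig's. The tray's far left bottom corner belongs here.
- seat (a point): Point on top of the tall stop midway between its two steel locating pins: (93, 0, 50) mm in the jig's frame; axes as the jig's. The pins, 8 mm in diameter with tapered tips, stand 26 mm high at y -70 and +70 mm from this point. The comb plate's origin belongs here.
- tray: Amber acrylic gel tray, open on top, loose and askew on the jig's deck: 120 (x) x 100 (y) x 32 mm high, walls and floor 5 mm thick, about 0.3 kg. Origin at the centre of its underside, x roughly along the jig's x. Each long side wall has a notch in its rim, 10 mm wide, down to 16 mm above the underside, centred at x +38 mm (far end).
- tray_corner (a point): The tray's far left bottom corner: (60, 50, 0) mm in the tray's frame; axes as the tray's.
- comb: White plastic comb plate, about 0.25 kg, level on the rest block. Origin on the plate's underside midway between its two 10 mm through holes at y -70 and +70 mm. Plate 8 mm thick, x -53 to 23, y -90 to 90. On top an upright rib to grip: 14 mm thick in x (centre x -3), 70 long in y (centre 0), z 8 to 48. Seated, its x points as the jig's x.
- blade (a point): Middle of the lower edge of the comb blade under the plate, (-45, 0, -22) mm in the comb plate's frame, axes as the plate's. Blade 5 mm thick, 116 mm wide (y -58 to 58), z -22 to 0; below it six teeth 3 mm thick (y -39 to 39) down to z -30.
- rest: Aluminium rest block fixed to the bench, 50 mm (x) x 150 mm (y) x 44 mm high, on a thin flange 4 mm high. Origin at the centre of its underside; yaw varies. The comb plate starts on top of it, blade hanging clear on its near (-x) side.
- tip_box: Bystander: pipette tip box, blue with green top, 85 x 120 x 46 mm, origin at the centre of its underside.
- reagent_bottle: Bystander: reagent bottle, 66 mm in diameter, about 130 mm tall, origin at the centre of its underside.
- gel_tank: Bystander: amber gel tank, open on top, 100 x 160 x 65 mm, origin at the centre of its underside.
Things that resemble listed ones, but are neither listed nor needed, are in the scene too. What is shaped like the tray but brown is not meant.

How it is judged:
On the way, in this order (a step that is already met when the one before it is completed fails the run):
1. the tray is home against both stops (within 1.5 mm and 0.02 rad) (x of tray_corner in the frame of stop_corner above -0.0015 m and y of tray_corner in the frame of stop_corner above -0.0015 m and z of tray_corner in the frame of stop_corner below 0.003 m and angle between the x axis of tray and the x axis of jig, either way round below 0.02 rad), for 0.2 s.
2. the comb plate is on both pins, within 6 mm of flush, still held by the fingers (horizontal distance between comb and seat below 0.004 m and z of comb in the frame of seat below 0.006 m and angle between comb's own z axis and vertical below 0.08 rad and x of blade in the frame of seat below -0.03 m and contact force between the fingers and comb above 0.5 N), for 0.05 s.
At the end, for the whole second after the job is handed in: Tray on the deck, its far left corner within 1.5 mm in x and y of the stops' inner corner, square within 0.02 rad; comb plate released, at rest, within 4 mm sideways of the seat point, under 2 mm above it, level within 0.03 rad, blade on the tray side (all of step 1 and horizontal distance between comb and seat below 0.004 m and z of comb in the frame of seat below 0.002 m and angle between comb's own z axis and vertical below 0.03 rad and x of blade in the frame of seat below -0.03 m and linear speed of each of comb, tray below 0.01 m/s and contact force between the fingers and comb below 0.1 N); the robot touches nothing.
It fails at once if the tray is lifted (more than 12 mm off the deck) or tipped (more than 0.2 rad) (z of tray_corner in the frame of stop_corner above 0.012 m or angle between tray's own z axis and vertical above 0.2 rad).
It fails at once if the fingers press the tray with more than 55 N, or the tray presses the jig with more than 65 N (contact force between the fingers and tray above 55 N or contact force between tray and jig above 65 N).
It fails at once if the comb plate is dropped or pressed onto the jig or the tray with more than 90 N (contact force between comb and jig above 90 N or contact force between comb and tray above 90 N).
It fails at once if a bystander is moved by more than 20 mm (distance of any of tip_box, reagent_bottle, gel_tank from where it was at the start of the episode above 0.02 m).
It also fails if it takes over 72 s, if anything falls off the work surface, if the arm or the gripper's body presses on something with over 40 N, if the wrist force passes 120 N, or if a joint passes its speed limit or range.

ROBOT

A 6-joint arm with a two-finger parallel gripper is mounted at the origin on the work surface. World frame = base frame: x ahead of the robot, y to its left, z up, the work surface at z = 0. Lengths are in m, angles in rad, forces in N, time in s.
With the tool pointing down it reaches from about 0.35 to 0.775 m from the base axis. Payload 5.5 kg.
Tool frame: the origin (TCP) lies at the very end of the fingers, on their centre line; the grasp point (between the pads) lies behind it (grip_depth is the z of the grasp point in the tool frame, in m); z points along the fingers, y is the direction in which the jaws open and shut (so a half turn about z gives the same grasp; the last joint's range is limited). The gripper opens to 85 mm and grips with 20 to 120 N. Pads are 22 mm wide; open, the fingers measure 114 mm over their backs; the gripper's body (76 mm by 85 mm) begins 54 mm behind the grasp point. The pads swing forward as they close: fully open they stand 13 mm farther back than shut.
Start: joints at [-1.317, 0.313, 0.046, 1.304, 0, 1.431], TCP at [0.221, -0.531, 0.231] pointing down, gripper open.
Joint ranges: [-2.76, 2.76], [-0.86, 1.69], [-1.03, 1.26], [-2.2, 2.34], [-1.47, 1.5], [-3.14, 3.14]. Speed limits (rad/s): [2.57, 2.57, 3.14, 3.14, 3.14, 3.14].

INTERFACE

Orientations are given as [roll, pitch, yaw] about the fixed x, y, z axes, in that order (R = Rz(yaw) Ry(pitch) Rx(roll)).
In Python, from station import sense, read_camera, hand_in, grip_depth gives the robot as it stands. The module is installed in compiled form; this text tells all that it offers.
- The arm moves only by the tool apply_moves, never from a script. Its argument "increments" is a list of rows, each a list of 7 numbers: the turn, a rotation vector about the tool's x, y, z in degrees, then the shift along the tool's x, y, z in m, then the finger opening in m, from 0 to 0.0854. In form: [[ax, ay, az, tx, ty, tz, gripper], ...]. A call has 1 to 10 rows; each row shifts and turns the pose as measured when the row begins, along the tool's axes as they then stand; what a row does not reach is not made up. A row lasts 1/10 s, in which the tool goes at most 50 mm and 8.59 degrees, less where a joint would pass 70% of its speed; a pose out of reach is approached as far as the arm can. A call with a gripper value outside its range is refused whole. The fingers move at their own pace and stop on an object; "squeeze" is the grip in N (left out, the last holds). Time passes only in rows, so rows that do not move let the fingers close. It gives the time, the measured TCP pose, the force and the opening at its end, in the units of the state.
- sense(): the state, without advancing time (a new reading comes with each control period).
- read_camera(name): name is "side" or "top"; returns a dict with "img" (480x640x3 uint8, blue, green, red), "fx", "fy", "cx", "cy" (pixels), "rvec" (rotation vector, rad) and "tvec" (3), from world to camera coordinates, as OpenCV has them. Camera axes: x right, y down, z forward; pixel columns grow to the right and rows downward; lengths in m; the calibration is good to about 2 mm. A picture is of the moment at which its call begins. There is no depth.
- hand_in(): hands the job in, once; it reports no verdict.
The state is a dict: "t": time; "qpos": joint angles; "qd": joint speeds; "effort": joint torques, N m; "position": TCP position; "eef_rot": TCP orientation; "wrist_force": force on the tool from outside, world axes, zero at the start; "moment": the same for the moment, N m; "grip_width": finger opening in m.
Only numpy, scipy, OpenCV 4.12 (cv2) and the standard library are available. Lean on these libraries where they do the work, as an engineer would, in place of code of your own. Each camera call takes 0.05 s, during which the arm holds its last target. There are 200 camera calls.

## Working session

There is one attempt and no reset: what is moved stays moved. The work goes in short steps, Python scripts to look and compute and a tool call to move; the robot and the scene stay as the last step left them, time stands still between calls to the robot, and variables do not carry over. Pictures are saved under pics/ and viewed, about 8 in all and at most 12, crops included, and the job is handed in when it is done.

Besides the shell and the picture viewer there is one more tool, called after "Emit:" as name([rows], argument=value, ...), one row to a line, values as JSON. apply_moves: Moves the arm, as the interface text tells. Its arguments: {"type":"object","properties":{"increments":{"type":"array"},"squeeze":{"type":"number"}},"required":["increments"]}

```bash
mkdir -p pics; cat > h.py <<'E'
import numpy as np, cv2
from station import sense, read_camera, grip_depth
def cam(n):
    c=read_camera(n); R=cv2.Rodrigues(np.array(c["rvec"],float))[0]
    c["R"]=R; c["t"]=np.array(c["tvec"],float).ravel(); c["C"]=-R.T@c["t"]; return c
def ray(c,u,v,z):
    d=c["R"].T@np.array([(u-c["cx"])/c["fx"],(v-c["cy"])/c["fy"],1.]); return c["C"]+d*(z-c["C"][2])/d[2]
def proj(c,P):
    p=np.atleast_2d(P)@c["R"].T+c["t"]; return np.c_[c["fx"]*p[:,0]/p[:,2]+c["cx"],c["fy"]*p[:,1]/p[:,2]+c["cy"]]
E
python3 - <<'E'
from h import *
import pickle
for n in("top","side"):
    c=cam(n); cv2.imwrite(f"pics/{n}0.png",c["img"]); pickle.dump(c,open(n+"0.pkl","wb")); print(n,c["C"],c["fx"],c["R"].round(3).tolist())
print(grip_depth, sense())
E
```

```text
top [0.43165043 0.01103034 1.38206254] 449.095961671081 [[0.022, -1.0, 0.01], [-0.997, -0.023, -0.08], [0.08, -0.009, -0.997]]
side [0.44010334 0.9837823  0.99379976] 496.7975700015197 [[-0.996, -0.089, 0.002], [-0.062, 0.676, -0.734], [0.064, -0.731, -0.679]]
-0.0187 {'t': 0.1, 'qpos': array([-1.31660528e+00,  3.13894511e-01,  4.51081499e-02,  1.30358891e+00,
        2.28865156e-05,  1.43118486e+00]), 'qd': array([-0.00032249, -0.00068207,  0.00335685, -0.00121142,  0.00217695,
        0.00033346]), 'effort': array([ 2.40507819e-03, -4.81724381e+01,  2.99244422e+01,  1.27198646e-02,
       -1.99876426e-04,  9.87477833e-07]), 'position': array([ 0.22050832, -0.53055962,  0.23052191]), 'eef_rot': array([-3.14003226e+00, -2.42386757e-04,  3.93802305e-01]), 'wrist_force': array([-0.25016248,  0.39007057,  0.38747303]), 'moment': array([ 6.02450007e-04,  4.78953442e-05, -6.02614505e-02]), 'grip_width': 0.0852255415035501}
```

View pics/top0.png

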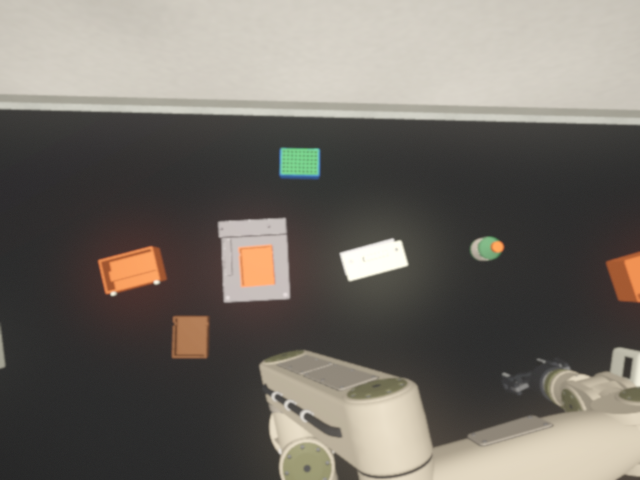

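View pics/side0.png

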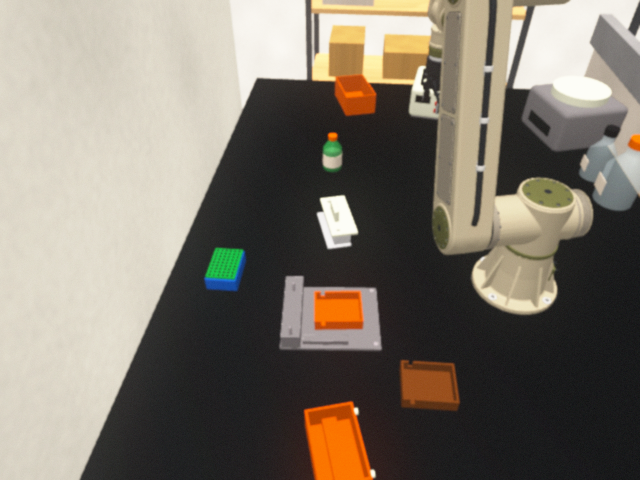

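The top view shows these look-alikes:
- **Tray:** the orange one on the grey jig, top (257,266), is the right one.
- **Brown decoy:** top (190,338).
- **Orange tanks:** (132,270) and (630,275).
- **Comb:** the white plate, top (374,258), on the rest block.

Next I'll check close crops.

```bash
python3 - <<'E'
from h import *
import pickle
t=pickle.load(open("top0.pkl","rb"))["img"]; s=pickle.load(open("side0.pkl","rb"))["img"]
def cr(i,x,y,w,h,k): return cv2.resize(i[y:y+h,x:x+w],None,fx=k,fy=k,interpolation=cv2.INTER_CUBIC)
o=np.zeros((600,800,3),np.uint8)
def put(im,x,y): o[y:y+im.shape[0],x:x+im.shape[1]]=im
put(cr(t,212,212,84,96,4),0,0)       # 336x384
put(cr(t,335,230,80,55,5),336,0)       # 400x275
put(cr(s,275,270,110,84,3),0,384+0)     # 330x252 ->216 rows
E
python3 - <<'E'
import sys; sys.path.insert(0,'.')
from h import *
import pickle
t=pickle.load(open("top0.pkl","rb"))["img"]; s=pickle.load(open("side0.pkl","rb"))["img"]
def cr(i,x,y,w,h,k): return cv2.resize(i[y:y+h,x:x+w],None,fx=k,fy=k,interpolation=cv2.INTER_CUBIC)
o=np.zeros((600,800,3),np.uint8)
def put(im,x,y): o[y:y+im.shape[0],x:x+im.shape[1]]=im
put(cr(t,212,212,84,94,4),0,0)
put(cr(t,335,232,80,55,5),400,0)
put(cr(s,275,272,110,72,3),0,380)
put(cr(s,310,190,55,62,5),450,285)
cv2.imwrite("pics/c1.png",o)
E
```

```text
Traceback (most recent call last):
ValueError: could not broadcast input array from shape (252,330,3) into shape (216,330,3)
```

View pics/c1.png

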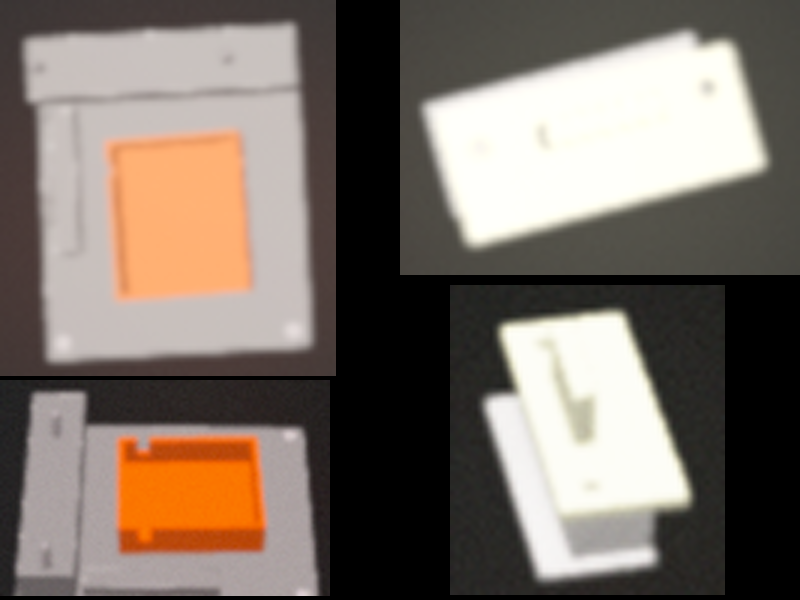

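The crops confirm it: the tray has its two notches at the far end, crop left in the side view. The comb plate has its far (+x) edge toward image top, with holes at top px (431,261) and (476,249). The pins are near top px (221,229) and (269,226). Next I'll take sub-pixel edge measurements.

```bash
cat >> h.py <<'E'
def edge(img,p,q,w=3,trim=.12):
    """fit line to strongest gradient around approx segment p-q; returns (point,dir)"""
    g=cv2.GaussianBlur(img,(0,0),.7).astype(np.float32)
    p,q=np.array(p,float),np.array(q,float); d=(q-p)/np.linalg.norm(q-p); n=np.array([-d[1],d[0]])
    s=np.arange(-w,w+.01,.1); pts=[]
    for a in np.linspace(trim,1-trim,40):
        c=p+a*(q-p); m=(c+s[:,None]*n).astype(np.float32)
        v=cv2.remap(g,m[None,:,0].copy(),m[None,:,1].copy(),cv2.INTER_LINEAR)[0]
        e=np.linalg.norm(np.gradient(v,axis=0),axis=1); k=e.argmax()
        sel=slice(max(0,k-6),k+7); pts.append(c+n*(s[sel]*e[sel]).sum()/e[sel].sum())
    pts=np.array(pts,np.float32)
    vx,vy,x,y=cv2.fitLine(pts,cv2.DIST_HUBER,0,.01,.01).ravel(); return np.array([x,y]),np.array([vx,vy])
def isect(a,b):
    k=np.linalg.solve(np.c_[a[1],-b[1]],b[0]-a[0]); return a[0]+k[0]*a[1]
def frame(o,yaw,p):
    c,s=np.cos(yaw),np.sin(yaw); return np.array([[c,s],[-s,c]])@(np.array(p)[:2]-np.array(o)[:2])
E
cat > m.py <<'E'
from h import *
import pickle
t=pickle.load(open("top0.pkl","rb")); im=t["img"]
T=lambda x,y:(212+(x-1.5)/4,212+(y-1.5)/4)
E=lambda a,b,w=2.5:edge(im,T(*a),T(*b),w)
W=lambda a,b,z:ray(t,*isect(a,b),z)
ang=lambda a,b:np.arctan2(*(a-b)[1::-1])
# jig
sb=E((25,40),(296,25)); sl=E((25,40),(28,102),2); sr=E((296,25),(300,87),2)
bl=E((43,150),(48,362)); bn=E((48,362),(312,347)); br=E((303,130),(312,345))
FL,FR=W(sb,sl,.05),W(sb,sr,.05); NL,NR=W(bl,bn,.01),W(bn,br,.01)
print("stop far corners",FL,FR,np.linalg.norm(FL-FR)); print("base near",NL,NR,np.linalg.norm(NL-NR))
y1=ang(FL,FR)-np.pi/2; y2=ang(NL,NR)-np.pi/2; y3=ang((FL+FR)/2*[1,1,0],(NL+NR)/2*[1,1,0]); print("yaws",y1,y2,y3)
jy=np.mean([y1,y2,y3]); Rm=lambda a:np.array([[np.cos(a),-np.sin(a)],[np.sin(a),np.cos(a)]])
os=[P[:2]-Rm(jy)@l for P,l in((FL,(.116,.08)),(FR,(.116,-.12)),(NL,(-.125,.08)),(NR,(-.125,-.12)))]; print(np.round(os,4)); J=np.mean(os,0); print("JIG",J,jy)
# tray
tf=E((106,143),(240,132)); tl=E((107,143),(119,299)); tr=E((240,132),(252,290)); tn=E((119,299),(252,290))
c=[W(a,b,.042) for a,b in((tf,tl),(tf,tr),(tn,tr),(tn,tl))]
print("tray corners in jig",[frame(J,jy,p).round(4).tolist() for p in c])
print("tray yaw",ang(c[0],c[3]),ang(c[1],c[2]),ang(c[0],c[1])-np.pi/2)
# comb
C=lambda x,y:(335+(x-2)/5,232+(y-2)/5)
E2=lambda a,b,w=2:edge(im,C(*a),C(*b),w)
cn=E2((470,247),(768,168)) if 0 else edge(im,C(70,247),C(368,168),2); cr=edge(im,C(335,40),C(368,168),2); cl=edge(im,C(40,130),C(70,247),2)
R_,L_=W(cn,cr,.052),W(cn,cl,.052); cy=ang(L_,R_)-np.pi/2; print("comb",L_,R_,np.linalg.norm(L_-R_),"yaw",cy, "right edge yaw",np.arctan2(*(ray(t,*(cr[0]+5*cr[1]),.052)-ray(t,*(cr[0]-5*cr[1]),.052))[1::-1]))
K=np.mean([R_[:2]-Rm(cy)@(-.053,-.09),L_[:2]-Rm(cy)@(-.053,.09)],0); print("COMB",K,cy)
print("hole px->comb",frame(K,cy,ray(t,*C(307,87),.052)))
pr=lambda n,P:print(n,proj(t,P).round(2).tolist())
pr("pins tip/base",[(*(J+Rm(jy)@(.093,s*.07)),z) for s in(1,-1) for z in(.076,.05)])
E
python3 m.py
```

```text
stop far corners [0.60133577 0.2773631  0.05      ] [0.6167457  0.07560014 0.05      ] 0.20235058541391412
base near [0.35749468 0.25722027 0.01      ] [0.37278923 0.05613997 0.01      ] 0.2016611314679691
yaws 0.07622842119292517 0.07591570535775971 0.08100968806987459
[[0.4919 0.1886]
 [0.4918 0.1862]
 [0.4883 0.1872]
 [0.4881 0.1855]]
JIG [0.49002497 0.18686988] 0.07771793820685315
tray corners in jig [[0.0361, 0.0222], [0.0391, -0.0767], [-0.0801, -0.0795], [-0.0827, 0.0208]]
tray yaw 0.08956773386952167 0.1010418138721503 0.10771850122772064
comb [ 0.42890936 -0.11461198  0.052     ] [ 0.48077217 -0.29503269  0.052     ] 0.18772688914191468 yaw 0.2799080913897707 right edge yaw -2.83268984419698
COMB [ 0.50577805 -0.19018017] 0.2799080913897707
hole px->comb [ 0.00312072 -0.07027779]
pins tip/base [[219.77, 227.61], [221.43, 228.61], [267.71, 225.02], [268.44, 226.07]]
```

```bash
cat > m2.py <<'E'
from h import *
import pickle
s=pickle.load(open("side0.pkl","rb")); im=s["img"]
C=lambda x,y:(310+(x-452)/5,190+(y-287)/5)
A,B,D,F=(500,325),(625,312),(690,497),(563,513)
e=[edge(im,C(*a),C(*b),1.6) for a,b in((A,B),(B,D),(D,F),(F,A))]
z=.052
c=[ray(s,*isect(e[i],e[i-1]),z) for i in range(4)]  # A far-right,B near-right,D near-left,F far-left
n=["far-right","near-right","near-left","far-left"]
for a,p in zip(n,c): print(a,p.round(4))
a=np.array(c); L=lambda i,j:np.linalg.norm(a[i]-a[j])
print(L(0,1),L(2,3),L(1,2),L(0,3)); ang=lambda i,j:np.arctan2(*(a[i]-a[j])[1::-1])
print("yaw",ang(0,1),ang(3,2),ang(3,0)-np.pi/2,ang(2,1)-np.pi/2)
m=a.mean(0); y=np.mean([ang(3,0)-np.pi/2,ang(2,1)-np.pi/2]); print("origin",m[:2]+.015*np.array([np.cos(y),np.sin(y)]),y)
J=lambda x,y_:(275+(x-1)/3,272+(y_-381)/3)
# pins: side px of tip and base
Jp=np.array([.49,.1869]);jy=.0777;R=np.array([[np.cos(jy),-np.sin(jy)],[np.sin(jy),np.cos(jy)]])
print(proj(s,[(*(Jp+R@(.093,q*.07)),z) for q in(1,-1) for z in(.076,.05)]).round(1).tolist())
o=cv2.resize(im[270:355,275:385],None,fx=7,fy=7,interpolation=cv2.INTER_CUBIC); cv2.imwrite("pics/c2.png",o)
E
python3 m2.py
```

```text
far-right [ 0.561  -0.2665  0.052 ]
near-right [ 0.4827 -0.2886  0.052 ]
near-left [ 0.4295 -0.1063  0.052 ]
far-left [ 0.5039 -0.0907  0.052 ]
0.08139113241785176 0.07601967084643545 0.1898504379472067 0.1848662140487853
yaw 0.2742708714537825 0.20682575740698644 0.314301278726441 0.28403659151873106
origin [ 0.50858734 -0.18363651] 0.299168935122586
[[290.2, 325.3], [290.6, 332.2], [293.4, 281.7], [293.8, 288.6]]
```

View pics/c2.png

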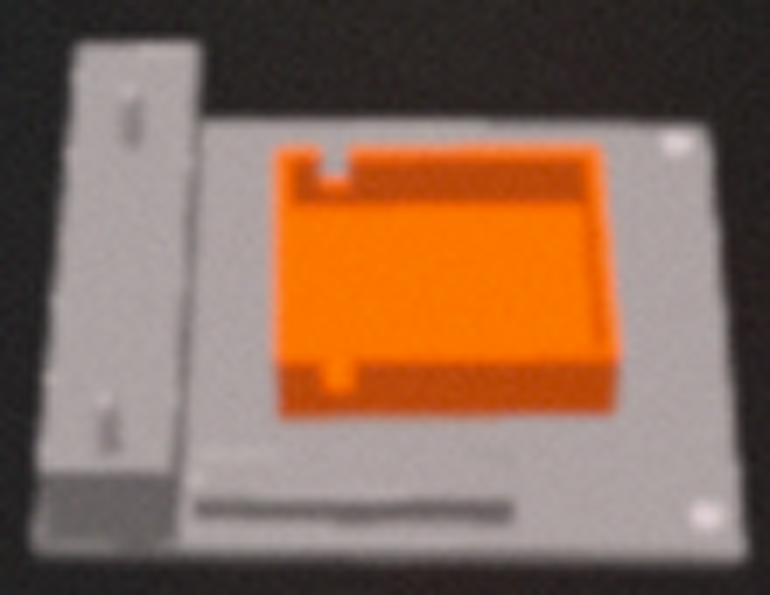

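The side crop agrees with the jig pose: predicted pin tips fall within about 1 px of those seen, (290,326) and (293.6,282.6). I'll turn the tool so its x runs along jig y and its y along jig x, then approach.

Emit:
apply_moves([
  [0, 0, -8.2, 0, 0, 0, 0.04],
  [0, 0, -8.2, 0, 0, 0, 0.04],
  [0, 0, -8.2, 0, 0, 0, 0.04],
  [0, 0, -8.2, 0, 0, 0, 0.04],
  [0, 0, -8.2, 0, 0, 0, 0.04],
  [0, 0, -8.2, 0, 0, 0, 0.04],
  [0, 0, -8.2, 0, 0, 0, 0.04],
  [0, 0, -8.2, 0, 0, 0, 0.04],
  [0, 0, -6, 0, 0, 0, 0.04],
])

```text
t: 1.0
position: [0.2197, -0.5275, 0.2253]
eef_rot: [-3.14, -0.012, 1.694]
wrist_force: [-0.3, -0.3, 0.0]
grip_width: 0.0402
```

```bash
cat >> h.py <<'E'
Jo=np.array([.49,.1869]); jy=.0777
def rel(o=Jo,yaw=jy): # target xy given in frame -> offset from TCP in tool axes
    s=sense(); return s
def go(target,yaw):
    s=sense(); from scipy.spatial.transform import Rotation as Ro
    R=Ro.from_euler("xyz",s["eef_rot"]); T=Ro.from_euler("xyz",[np.pi,0,yaw])
    print("shift",(R.inv().apply(np.array(target)-s["position"])).round(4),"turn",np.degrees((R.inv()*T).as_rotvec()).round(2))
def st():
    s=sense(); print("t",round(s["t"],2),"p",s["position"].round(4),"rpy",s["eef_rot"].round(4),"F",s["wrist_force"].round(2),"M",s["moment"].round(2),"g",round(s["grip_width"],4),"jig",frame(Jo,jy,s["position"]).round(4))
def jw(x,y,z): 
    c,s=np.cos(jy),np.sin(jy); return [Jo[0]+c*x-s*y,Jo[1]+s*x+c*y,z]
E
python3 -c "
from h import *
st(); go(jw(-.022,-.107,.16),jy+np.pi/2)"
```

```text
t 1.0 p [ 0.2197 -0.5275  0.2253] rpy [-3.14   -0.0125  1.6943] F [-0.35 -0.31  0.03] M [0.02 0.04 0.02] g 0.0402 jig [-0.3249 -0.6912]
shift [0.5689 0.3294 0.0718] turn [-0.11 -0.71  2.62]
```

Emit:
apply_moves([
  [0, -0.7, 2.6, 0.038, 0.022, 0, 0.04],
  [0, 0, 0, 0.038, 0.022, 0, 0.04],
  [0, 0, 0, 0.038, 0.022, 0, 0.04],
  [0, 0, 0, 0.038, 0.022, 0, 0.04],
  [0, 0, 0, 0.038, 0.022, 0, 0.04],
  [0, 0, 0, 0.038, 0.022, 0, 0.04],
  [0, 0, 0, 0.038, 0.022, 0, 0.04],
  [0, 0, 0, 0.038, 0.022, 0, 0.04],
  [0, 0, 0, 0.038, 0.022, 0, 0.04],
  [0, 0, 0, 0.038, 0.022, 0, 0.04],
])

```text
t: 2.0
position: [0.4103, -0.1203, 0.2203]
eef_rot: [-3.137, -0.005, 1.638]
wrist_force: [0.6, -0.5, 0.0]
grip_width: 0.0401
```

```bash
python3 -c "
from h import *
st(); go(jw(-.022,-.107,.1),jy+np.pi/2)"
```

```text
t 2.0 p [ 0.4103 -0.1203  0.2203] rpy [-3.1372 -0.0051  1.638 ] F [ 0.6  -0.48  0.02] M [-0.04 -0.06 -0.04] g 0.0401 jig [-0.1033 -0.3001]
shift [0.1933 0.0798 0.121 ] turn [-0.25 -0.29 -0.6 ]
```

Emit:
apply_moves([
  [0, 0, -0.6, 0.035, 0.015, 0.016, 0.04],
  [0, 0, 0, 0.035, 0.015, 0.016, 0.04],
  [0, 0, 0, 0.035, 0.015, 0.016, 0.04],
  [0, 0, 0, 0.035, 0.015, 0.016, 0.04],
  [0, 0, 0, 0.035, 0.013, 0.016, 0.04],
  [0, 0, 0, 0.018, 0.007, 0.016, 0.04],
  [0, 0, 0, 0, 0, 0.01, 0.04],
  [0, 0, 0, 0, 0, 0, 0.04],
])

```text
t: 2.8
position: [0.4764, 0.0921, 0.1098]
eef_rot: [-3.137, -0.004, 1.659]
wrist_force: [-0.6, -1.1, -0.4]
grip_width: 0.0399
```

```bash
python3 -c "
from h import *
st(); go(jw(-.022,-.107,.018),jy+np.pi/2)"
```

```text
t 2.8 p [0.4764 0.0921 0.1098] rpy [-3.1371 -0.0037  1.6585] F [-0.63 -1.11 -0.41] M [ 0.02 -0.03 -0.01] g 0.0399 jig [-0.0209 -0.0935]
shift [-0.0139 -0.0008  0.0917] turn [-0.26 -0.21  0.58]
```

Emit:
apply_moves([
  [0, 0, 0.6, -0.014, 0, 0.01, 0.04],
  [0, 0, 0, -0.002, 0, 0.02, 0.04],
  [0, 0, 0, 0, 0, 0.022, 0.04],
  [0, 0, 0, 0, 0, 0.022, 0.04],
  [0, 0, 0, 0, 0, 0.018, 0.04],
  [0, 0, 0, 0, 0, 0.002, 0.04],
])

```text
t: 3.4
position: [0.4794, 0.0654, 0.0151]
eef_rot: [3.141, 0.0, 1.635]
wrist_force: [-1.6, -0.2, 0.5]
grip_width: 0.0401
```

```bash
python3 -c "
from h import *
st(); go(jw(-.022,-.107,.018),jy+np.pi/2)"
```

```text
t 3.4 p [0.4794 0.0654 0.0151] rpy [3.1407 0.     1.6349] F [-1.57 -0.25  0.53] M [-0.03  0.04 -0.03] g 0.0401 jig [-0.02   -0.1203]
shift [ 0.0133 -0.0021 -0.0029] turn [ 0.05  0.   -0.78]
```

Emit:
apply_moves([
  [0, 0, -0.8, 0.006, 0, -0.001, 0.04],
  [0, 0, 0, 0.006, 0, 0, 0.04],
  [0, 0, 0, 0.006, 0, 0, 0.04],
  [0, 0, 0, 0.005, 0, 0, 0.04],
  [0, 0, 0, 0.004, 0, 0, 0.04],
  [0, 0, 0, 0.004, 0, 0, 0.04],
  [0, 0, 0, 0.004, 0, 0, 0.04],
  [0, 0, 0, 0.004, 0, 0, 0.04],
  [0, 0, 0, 0.004, 0, 0, 0.04],
  [0, 0, 0, 0.004, 0, 0, 0.04],
])

```text
t: 4.4
position: [0.4785, 0.1136, 0.0205]
eef_rot: [3.134, 0.002, 1.647]
wrist_force: [1.1, -1.2, 0.4]
grip_width: 0.0399
```

```bash
python3 -c "
from h import *
st(); go(jw(-.022,-.061,.018),jy+np.pi/2)"
```

```text
t 4.4 p [0.4785 0.1136 0.0205] rpy [3.1343e+00 1.9000e-03 1.6467e+00] F [ 1.08 -1.23  0.37] M [-0.2  -0.02 -0.04] g 0.0399 jig [-0.0172 -0.0722]
shift [ 0.0112 -0.0049  0.0024] turn [ 0.42  0.11 -0.1 ]
```

Emit:
apply_moves([
  [0, 0, 0, 0.003, -0.001, 0.001, 0.04],
  [0, 0, 0, 0.003, -0.001, 0.001, 0.04],
  [0, 0, 0, 0.003, -0.001, 0, 0.04],
  [0, 0, 0, 0.002, 0, 0, 0.04],
])

```text
t: 4.8
position: [0.4746, 0.1253, 0.0182]
eef_rot: [3.134, 0.002, 1.647]
wrist_force: [0.2, -0.6, 0.3]
grip_width: 0.0402
```

Emit:
apply_moves([
  [0, 0, 0, 0.0015, 0, 0, 0.04],
  [0, 0, 0, 0.0015, 0, 0, 0.04],
])

```text
t: 5.0
position: [0.4743, 0.1269, 0.0182]
eef_rot: [3.134, 0.006, 1.646]
wrist_force: [-0.5, -11.0, 3.4]
grip_width: 0.0398
```

Emit:
apply_moves([
  [0, 0, 0, 0.0015, 0, 0, 0.04],
  [0, 0, 0, 0.0015, 0, 0, 0.04],
])

```text
t: 5.2
position: [0.4743, 0.1267, 0.0183]
eef_rot: [3.135, 0.014, 1.644]
wrist_force: [0.5, -7.2, 0.7]
grip_width: 0.0399
```

```bash
python3 -c "
from h import *
st(); go(jw(-.022,-.061,.018),jy+np.pi/2)"
```

```text
t 5.2 p [0.4743 0.1267 0.0183] rpy [3.1345 0.0142 1.6438] F [ 0.55 -7.21  0.66] M [-1.29  0.01  0.11] g 0.0399 jig [-0.0203 -0.0588]
shift [-0.0022 -0.0017  0.0003] turn [ 0.4   0.81 -0.26]
```

Contact with the side stop at about 11 N. Now I'll go round to the near wall with the fingers shut.

Emit:
apply_moves([
  [0, 0, 0, -0.006, 0, 0, 0.04],
  [0, 0, 0, -0.01, 0, -0.01, 0.03],
  [0, -0.8, 0, 0, 0, -0.03, 0.0],
  [0, 0, 0, 0, -0.01, -0.03, 0.0],
  [0, 0, 0, 0.005, -0.03, -0.01, 0.0],
  [0, 0, 0, 0.02, -0.03, 0, 0.0],
  [0, 0, 0, 0.025, -0.02, 0, 0.0],
  [0, 0, 0, 0.018, -0.005, 0, 0.0],
  [0, 0, 0, 0, 0, 0, 0.0],
])

```text
t: 6.1
position: [0.3737, 0.1714, 0.1041]
eef_rot: [3.131, 0.022, 1.639]
wrist_force: [-0.5, -0.8, 0.1]
grip_width: 0.0001
```

```bash
python3 -c "
from h import *
st(); go(jw(-.115,0,.018),jy+np.pi/2)"
```

```text
t 6.1 p [0.3737 0.1714 0.1041] rpy [3.1305 0.0224 1.6389] F [-0.48 -0.83  0.07] M [-0.01 -0.05 -0.02] g 0.0001 jig [-0.1171 -0.0064]
shift [0.0084 0.0011 0.0859] turn [ 0.63  1.29 -0.54]
```

Emit:
apply_moves([
  [0.6, 1.3, -0.5, 0.006, 0, 0.02, 0],
  [0, 0, 0, 0, 0, 0.022, 0],
  [0, 0, 0, 0, 0, 0.022, 0],
  [0, 0, 0, 0, 0, 0.017, 0],
  [0, 0, 0, 0, 0, 0, 0],
])

```text
t: 6.6
position: [0.3783, 0.1756, 0.0243]
eef_rot: [3.134, -0.003, 1.649]
wrist_force: [-0.1, -0.3, 0.3]
grip_width: 0.0002
```

```bash
python3 -c "
from h import *
st(); go(jw(-.115,0,.018),jy+np.pi/2)
c=cam('top'); cv2.imwrite('pics/p1.png',cv2.resize(c['img'][205:315,200:310],None,fx=5,fy=5,interpolation=cv2.INTER_CUBIC))"
```

```text
t 6.6 p [0.3783 0.1756 0.0243] rpy [ 3.1336e+00 -3.0000e-03  1.6486e+00] F [-0.1  -0.34  0.32] M [-0.02  0.05  0.01] g 0.0002 jig [-0.1122 -0.0026]
shift [ 0.0026 -0.0028  0.0063] turn [ 0.46 -0.17  0.  ]
```

View pics/p1.png

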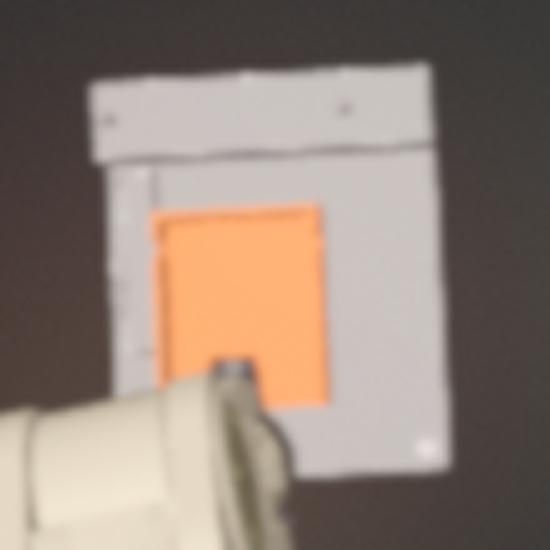

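The tray's left wall now touches the side stop (crop col 155), with about 34 mm to the tall stop. Now I'll push along tool y.

Emit:
apply_moves([
  [0.4, 0, 0, 0.002, 0.005, 0.005, 0],
  [0, 0, 0, 0, 0.005, 0, 0],
  [0, 0, 0, 0, 0.004, 0, 0],
  [0, 0, 0, 0, 0.004, 0, 0],
  [0, 0, 0, 0, 0.004, 0, 0],
  [0, 0, 0, 0, 0.004, 0, 0],
  [0, 0, 0, 0, 0.004, 0, 0],
  [0, 0, 0, 0, 0.004, 0, 0],
])

```text
t: 7.45
position: [0.4181, 0.1805, 0.0235]
eef_rot: [3.136, -0.004, 1.648]
wrist_force: [-0.6, -0.9, -0.2]
grip_width: -0.0003
```

```bash
python3 -c "
from h import *
st(); go(jw(-.064,0,.018),jy+np.pi/2)"
```

```text
t 7.45 p [0.4181 0.1805 0.0235] rpy [ 3.1361 -0.0039  1.648 ] F [-0.56 -0.89 -0.2 ] M [-0.15  0.19  0.01] g -0.0003 jig [-0.0722 -0.0008]
shift [0.0008 0.0082 0.0055] turn [ 0.32 -0.22 -0.03]
```

Emit:
apply_moves([
  [0, 0, 0, 0, 0.003, 0.002, 0],
  [0, 0, 0, 0, 0.003, 0.002, 0],
  [0, 0, 0, 0, 0.002, 0, 0],
  [0, 0, 0, 0, 0.0015, 0, 0],
])

```text
t: 7.85
position: [0.4275, 0.1813, 0.0189]
eef_rot: [3.138, -0.004, 1.648]
wrist_force: [-6.4, 0.8, 3.1]
grip_width: -0.0001
```

Emit:
apply_moves([
  [0, 0, 0, 0, 0.0015, 0, 0],
  [0, 0, 0, 0, 0.0015, 0, 0],
])

```text
t: 8.05
position: [0.4273, 0.1813, 0.0182]
eef_rot: [-3.139, -0.004, 1.649]
wrist_force: [-5.4, 0.2, 2.8]
grip_width: 0.0001
```

Emit:
apply_moves([
  [0, 0, 0, 0, 0.0015, 0, 0],
  [0, 0, 0, 0, 0.0015, 0, 0],
])

```text
t: 8.25
position: [0.4272, 0.1812, 0.0176]
eef_rot: [-3.133, -0.004, 1.649]
wrist_force: [-5.9, 0.3, 3.3]
grip_width: 0.0002
```

Emit:
apply_moves([
  [0, 0, 0, 0, 0.003, 0, 0],
  [0, 0, 0, 0, 0.003, 0, 0],
])

```text
t: 8.45
position: [0.427, 0.1811, 0.0165]
eef_rot: [-3.122, -0.004, 1.65]
wrist_force: [-8.3, 0.3, 5.1]
grip_width: -0.0001
```

Emit:
apply_moves([
  [0, 0, 0, 0, -0.008, 0, 0],
  [0, 0, 0, 0, -0.01, -0.005, 0],
  [0, 0, 0, 0, -0.01, -0.03, 0],
  [0, 0, 0, -0.02, -0.01, -0.04, 0],
  [0, 0, 0, -0.045, 0, -0.02, 0.04],
  [0, 0, 0, -0.045, 0.01, 0, 0.04],
  [0, 0, 0, -0.03, 0.03, 0, 0.04],
  [0, 0, 0, 0, 0.03, 0, 0.04],
])

```text
t: 9.25
position: [0.4707, 0.0402, 0.1185]
eef_rot: [-3.134, 0.001, 1.656]
wrist_force: [0.4, 0.3, 1.0]
grip_width: 0.0398
```

```bash
python3 -c "
from h import *
st(); go(jw(.01,-.1,.018),jy+np.pi/2)
t=cam('top');s=cam('side'); import pickle; pickle.dump((t,s),open('b.pkl','wb'))
a=cv2.resize(t['img'][212:308,212:298],None,fx=5,fy=5,interpolation=cv2.INTER_CUBIC)
b=cv2.resize(s['img'][268:358,275:385],None,fx=3.2,fy=5,interpolation=cv2.INTER_CUBIC)
o=np.zeros((480,800,3),np.uint8); o[:480,:430]=a; o[:450,432:432+b.shape[1]]=b; cv2.imwrite('pics/p2.png',o)"
```

```text
t 9.25 p [0.4707 0.0402 0.1185] rpy [-3.1341e+00  5.0000e-04  1.6556e+00] F [0.45 0.28 1.03] M [ 0.01 -0.01  0.01] g 0.0398 jig [-0.0306 -0.1447]
shift [0.0445 0.0417 0.1002] turn [-0.43  0.03  0.41]
```

View pics/p2.png

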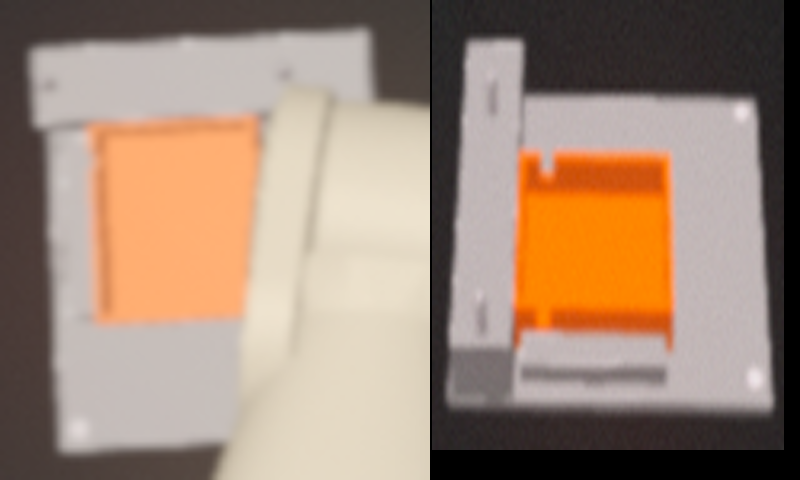

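The tray looks flush against both stops: far edge at crop row 120 on the tall stop, left edge at crop col 92 on the side stop. I'll give it one more gentle +y press at its middle.

Emit:
apply_moves([
  [-0.4, 0, 0.4, 0.01, 0.02, 0.02, 0.04],
  [0, 0, 0, 0.015, 0.02, 0.025, 0.04],
  [0, 0, 0, 0.01, 0, 0.025, 0.04],
  [0, 0, 0, 0, 0, 0.025, 0.04],
  [0, 0, 0, 0, 0, 0.004, 0.04],
  [0, 0, 0, 0, 0, 0, 0.04],
])

```text
t: 9.95
position: [0.5114, 0.0825, 0.0199]
eef_rot: [3.132, 0.001, 1.651]
wrist_force: [0.1, 0.4, 0.1]
grip_width: 0.0403
```

```bash
python3 -c "
from h import *
st(); go(jw(.01,-.06,.018),jy+np.pi/2)"
```

```text
t 9.95 p [0.5114 0.0825 0.0199] rpy [3.1325e+00 1.3000e-03 1.6513e+00] F [0.1  0.37 0.07] M [-0.03  0.03 -0.  ] g 0.0403 jig [ 0.0132 -0.1058]
shift [ 0.0458 -0.0031  0.0018] turn [0.52 0.07 0.16]
```

Emit:
apply_moves([
  [0.5, 0, 0, 0.007, 0, 0.001, 0.04],
  [0, 0, 0, 0.007, -0.001, 0, 0.04],
  [0, 0, 0, 0.007, -0.001, 0, 0.04],
  [0, 0, 0, 0.007, 0, 0, 0.04],
  [0, 0, 0, 0.006, 0, 0, 0.04],
  [0, 0, 0, 0.004, 0, 0, 0.04],
  [0, 0, 0, 0.003, 0, 0, 0.04],
])

```text
t: 10.65
position: [0.5082, 0.127, 0.0242]
eef_rot: [3.134, 0.001, 1.651]
wrist_force: [0.1, 0.1, 0.9]
grip_width: 0.0401
```

Emit:
apply_moves([
  [0, 0, 0, 0.002, 0, 0, 0.04],
  [0, 0, 0, 0.002, 0, 0, 0.04],
  [0, 0, 0, 0.002, 0, 0, 0.04],
])

```text
t: 10.95
position: [0.508, 0.1294, 0.0243]
eef_rot: [3.134, 0.011, 1.648]
wrist_force: [1.0, -7.8, 2.0]
grip_width: 0.04
```

Emit:
apply_moves([
  [0, 0, 0, 0.002, 0, 0, 0.04],
  [0, 0, 0, 0.003, 0, 0, 0.04],
  [0, 0, 0, 0.003, 0, 0, 0.04],
])

```text
t: 11.25
position: [0.5079, 0.1292, 0.0245]
eef_rot: [3.135, 0.029, 1.642]
wrist_force: [0.5, -10.7, 2.1]
grip_width: 0.0399
```

```bash
python3 -c "
from h import *
st()"
```

```text
t 11.25 p [0.5079 0.1292 0.0245] rpy [3.1351 0.0292 1.6421] F [  0.48 -10.66   2.07] M [-2.15  0.    0.19] g 0.0399 jig [ 0.0134 -0.0589]
```

Emit:
apply_moves([
  [0, -1.6, 0, -0.012, 0, 0, 0.04],
  [0, 0, 0, -0.015, 0, -0.01, 0.05],
  [0, 0, 0, -0.01, 0, -0.04, 0.06],
  [0, 0, -3, -0.02, 0, -0.045, 0.06],
  [0, 0, -3, -0.045, 0, -0.03, 0.06],
  [0, 0, -3, -0.05, 0, 0, 0.06],
  [0, 0, -3, -0.05, 0, 0, 0.06],
  [0, 0, 0, -0.05, 0, 0, 0.06],
  [0, 0, 0, -0.03, 0, 0, 0.06],
  [0, 0, 0, 0, 0, 0, 0.06],
])

```text
t: 12.25
position: [0.5598, -0.1468, 0.1742]
eef_rot: [3.141, 0.059, 1.861]
wrist_force: [0.9, 0.8, 0.1]
grip_width: 0.0597
```

```bash
python3 -c "
from h import *
st(); go([.504,-.19,.11],.285+np.pi/2)"
```

```text
t 12.25 p [ 0.5598 -0.1468  0.1742] rpy [3.141  0.0594 1.861 ] F [0.93 0.83 0.07] M [ 0.1   0.05 -0.  ] g 0.0597 jig [ 0.0437 -0.3382]
shift [-0.0215 -0.0659  0.0655] turn [0.04 3.4  0.3 ]
```

Emit:
apply_moves([
  [0, 1.7, 0, -0.012, -0.03, 0, 0.06],
  [0, 1.7, 0, -0.01, -0.03, 0.01, 0.06],
  [0, 0, 0, 0, -0.006, 0.02, 0.06],
  [0, 0, 0, 0, 0, 0.02, 0.06],
  [0, 0, 0, 0, 0, 0, 0.06],
])

```text
t: 12.75
position: [0.5003, -0.1888, 0.127]
eef_rot: [3.136, -0.004, 1.859]
wrist_force: [-0.7, 0.5, -0.7]
grip_width: 0.0598
```

```bash
python3 -c "
from h import *
st(); go([.504,-.19,.06],.285+np.pi/2)
t=cam('top');s=cam('side')
a=cv2.resize(t['img'][215:305,330:420],None,fx=4.4,fy=4.4,interpolation=cv2.INTER_CUBIC)
b=cv2.resize(s['img'][180:270,300:390],None,fx=4.4,fy=4.4,interpolation=cv2.INTER_CUBIC)
cv2.imwrite('pics/p3.png',np.hstack([a,b]))"
```

```text
t 12.75 p [ 0.5003 -0.1888  0.127 ] rpy [ 3.1357 -0.0038  1.8586] F [-0.7   0.54 -0.67] M [0.   0.03 0.02] g 0.0598 jig [-0.0189 -0.3754]
shift [-0.0024  0.0028  0.0671] turn [ 0.33 -0.22  0.16]
```

View pics/p3.png

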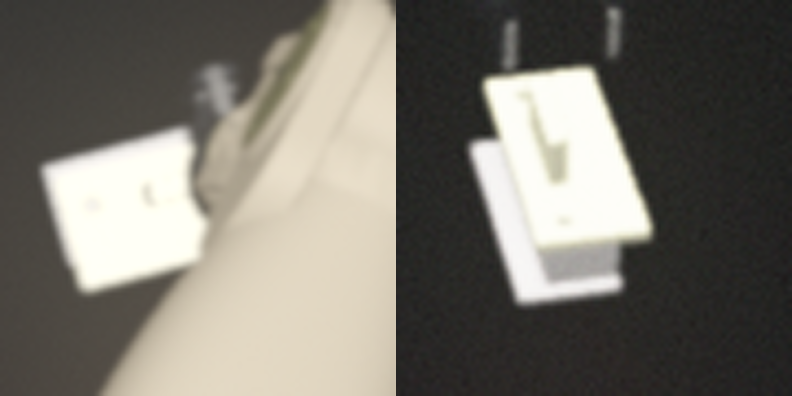

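```bash
python3 -c "
from h import *
s=cam('side'); st()
def cw(o,y,p): c,q=np.cos(y),np.sin(y); return [o[0]+c*p[0]-q*p[1],o[1]+q*p[0]+c*p[1],.044+p[2]]
o,y=(.507,-.189),.285
for n,p in dict(endmid=(-.003,.035,.028),endtop=(-.003,.035,.048),endbot=(-.003,.035,.008),topfar=(-.003,-.035,.048),holeL=(0,.07,.008),holeR=(0,-.07,.008)).items():
  u=proj(s,cw(o,y,p))[0]; print(n,u.round(1),'crop',((u-[300,180])*4.4+[396,0]).round(0))
g=sense()['position']; print(((proj(s,g)[0]-[300,180])*4.4+[396,0]))
for u,v in((565,220),(525,95)):
  P=ray(s,(u-396+.0-1.7)/4.4+300,(v-1.7)/4.4+180,.052); print('hole',P,frame(o,y,P))
"
```

```text
t 12.9 p [ 0.5029 -0.1896  0.1299] rpy [3.1322e+00 4.0000e-04 1.8598e+00] F [0.2  0.45 0.3 ] M [ 0.02 -0.03 -0.02] g 0.0596 jig [-0.0164 -0.3764]
endmid [337.6 215.7] crop [562. 157.]
endtop [337.8 210.3] crop [562. 133.]
endbot [337.5 220.9] crop [561. 180.]
topfar [332.8 196.2] crop [540.  71.]
holeL [339.1 228.6] crop [568. 214.]
holeR [329.3 200. ] crop [525.  88.]
[553.98573846  56.50871002]
hole [ 0.49003758 -0.1167796   0.052     ] [0.00402712 0.07407626]
hole [ 0.52718633 -0.2499078   0.052     ] [ 0.00224737 -0.06412642]
```

Both views put the fitted holes 2–4 mm further along comb x than my estimate, so the rib centre is about (0.506, -0.188). I'll descend over it and grip.

Emit:
apply_moves([
  [0.5, 0, 0, 0, 0.003, 0.02, 0.06],
  [0, 0, 0, 0, 0, 0.02, 0.06],
  [0, 0, 0, 0, 0, 0.02, 0.06],
  [0, 0, 0, 0, 0, 0.006, 0.06],
  [0, 0, 0, 0, 0, 0, 0.06],
])

```text
t: 13.4
position: [0.5125, -0.1889, 0.0699]
eef_rot: [3.131, 0.009, 1.864]
wrist_force: [-0.0, -0.2, 0.0]
grip_width: 0.0602
```

```bash
python3 -c "
from h import *
st(); go([.506,-.188,.06],.285+np.pi/2)"
```

```text
t 13.4 p [ 0.5125 -0.1889  0.0699] rpy [3.1313 0.0087 1.8644] F [-0.05 -0.2   0.03] M [ 0.02  0.02 -0.02] g 0.0602 jig [-0.0067 -0.3765]
shift [ 0.0029 -0.0061  0.0098] turn [0.59 0.5  0.5 ]
```

Emit:
apply_moves([
  [0.6, 0.5, 0.5, 0.003, -0.006, 0.006, 0.06],
  [0.2, 0, 0, 0, 0, 0.003, 0.06],
  [0, 0, 0, 0, 0, 0, 0.06],
])

```text
t: 13.7
position: [0.5074, -0.1883, 0.0632]
eef_rot: [-3.14, 0.002, 1.856]
wrist_force: [0.0, -0.7, 0.0]
grip_width: 0.0598
```

```bash
python3 -c "
from h import *
st(); go([.506,-.188,.06],.285+np.pi/2)"
```

```text
t 13.7 p [ 0.5074 -0.1883  0.0632] rpy [-3.1398e+00  2.2000e-03  1.8559e+00] F [ 0.02 -0.75  0.04] M [ 0.06  0.01 -0.02] g 0.0598 jig [-0.0118 -0.3754]
shift [ 0.0006 -0.0012  0.0032] turn [-0.1   0.13  0.  ]
```

Good. Closing on the rib.

Emit:
apply_moves([
  [0, 0, 0, 0, -0.001, 0.002, 0.04],
  [0, 0, 0, 0, 0, 0, 0.02],
  [0, 0, 0, 0, 0, 0, 0.005],
  [0, 0, 0, 0, 0, 0, 0.005],
  [0, 0, 0, 0, 0, 0, 0.005],
], squeeze=50)

```text
t: 14.2
position: [0.5069, -0.1891, 0.0622]
eef_rot: [-3.141, 0.003, 1.856]
wrist_force: [1.6, 0.2, -1.1]
grip_width: 0.0137
```

```bash
python3 -c "
from h import *
st()"
```

```text
t 14.2 p [ 0.5069 -0.1891  0.0622] rpy [-3.1411  0.0035  1.8555] F [ 1.59  0.17 -1.12] M [ 0.03 -0.06  0.01] g 0.0137 jig [-0.0123 -0.3762]
```

Emit:
apply_moves([
  [0, 0, 0, 0, 0, -0.006, 0.005],
  [0, 0, 0, 0, 0, -0.015, 0.005],
  [0, 0, 0, 0, 0, -0.025, 0.005],
  [0, 0, 0, 0, 0, -0.025, 0.005],
  [0, 0, 0, 0, 0, -0.02, 0.005],
  [0, 0, 0, 0, 0, 0, 0.005],
])

```text
t: 14.8
position: [0.5048, -0.1875, 0.1551]
eef_rot: [-3.137, -0.001, 1.856]
wrist_force: [1.4, 0.0, -2.6]
grip_width: 0.0135
```

```bash
python3 -c "
from h import *
st(); go(jw(.09,0,.15),jy+np.pi/2)"
```

```text
t 14.8 p [ 0.5048 -0.1875  0.1551] rpy [-3.1368e+00 -1.5000e-03  1.8556e+00] F [ 1.37  0.02 -2.56] M [-0.03 -0.06 -0.04] g 0.0135 jig [-0.0143 -0.3744]
shift [0.345  0.1791 0.0047] turn [-0.28 -0.05 11.86]
```

Emit:
apply_moves([
  [-0.1, 0, 3, 0.01, 0.003, 0, 0.005],
  [-0.1, 0, 3, 0.02, 0.006, 0, 0.005],
  [0, 0, 3, 0.03, 0.009, 0, 0.005],
  [0, 0, 2.9, 0.035, 0.01, 0, 0.005],
  [0, 0, 0, 0.038, 0.011, 0, 0.005],
  [0, 0, 0, 0.038, 0.011, 0, 0.005],
  [0, 0, 0, 0.038, 0.011, 0, 0.005],
  [0, 0, 0, 0.035, 0.01, 0, 0.005],
  [0, 0, 0, 0.025, 0.008, 0, 0.005],
  [0, 0, 0, 0.012, 0.004, 0, 0.005],
])

```text
t: 15.8
position: [0.5553, 0.1086, 0.1442]
eef_rot: [-3.129, -0.002, 1.632]
wrist_force: [-0.2, -0.4, -1.6]
grip_width: 0.0131
```

```bash
python3 -c "
from h import *
st(); go(jw(.09,-.001,.15),jy+np.pi/2)"
```

```text
t 15.8 p [0.5553 0.1086 0.1442] rpy [-3.1293e+00 -2.2000e-03  1.6321e+00] F [-0.17 -0.37 -1.55] M [-0.08 -0.09 -0.03] g 0.0131 jig [ 0.0591 -0.0831]
shift [ 0.0827  0.0295 -0.006 ] turn [-0.7  -0.13 -0.94]
```

Emit:
apply_moves([
  [-0.7, 0, -0.9, 0.02, 0.008, -0.005, 0.005],
  [0, 0, 0, 0.025, 0.009, 0, 0.005],
  [0, 0, 0, 0.02, 0.007, 0, 0.005],
  [0, 0, 0, 0.01, 0.004, 0, 0.005],
  [0, 0, 0, 0.005, 0.001, 0, 0.005],
  [0, 0, 0, 0, 0, 0, 0.005],
  [0, 0, 0, 0, 0, 0, 0.005],
])

```text
t: 16.5
position: [0.576, 0.1916, 0.1425]
eef_rot: [-3.132, 0.001, 1.648]
wrist_force: [-0.1, -0.5, -2.3]
grip_width: 0.0134
```

```bash
python3 -c "
from h import *
st(); go(jw(.09,-.001,.15),jy+np.pi/2)
t=cam('top');s=cam('side'); import pickle; pickle.dump((t,s),open('d.pkl','wb'))
a=cv2.resize(t['img'][200:310,200:300],None,fx=4.4,fy=4.4,interpolation=cv2.INTER_CUBIC)
b=cv2.resize(s['img'][235:345,255:335],None,fx=4.4,fy=4.4,interpolation=cv2.INTER_CUBIC)
cv2.imwrite('pics/p4.png',np.hstack([a,b]))"
```

```text
t 16.5 p [0.576  0.1916 0.1425] rpy [-3.1315e+00  1.0000e-03  1.6482e+00] F [-0.13 -0.5  -2.3 ] M [ 0.   -0.03  0.  ] g 0.0134 jig [ 0.0861 -0.002 ]
shift [ 0.001   0.0038 -0.0075] turn [-0.58  0.06 -0.02]
```

View pics/p4.png

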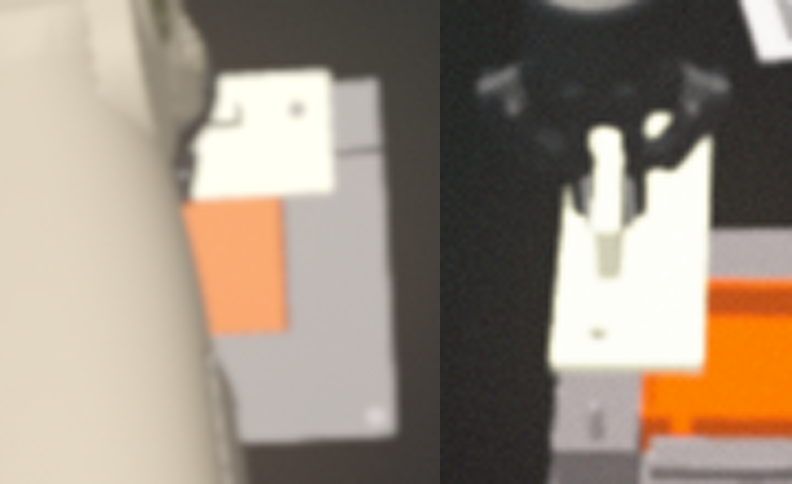

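```bash
cat > m3.py <<'E'
from h import *
import pickle,sys
t,s=pickle.load(open(sys.argv[1],"rb")); 
def blob(c,u,v,r=3.5):
    g=c["img"].min(2).astype(float); x0,y0=int(u-r),int(v-r); w=g[y0:y0+8,x0:x0+8]; k=np.clip(np.percentile(w,70)-w,0,None); k[k<.35*k.max()]=0
    yy,xx=np.mgrid[y0:y0+8,x0:x0+8]; return (k*xx).sum()/k.sum(),(k*yy).sum()/k.sum()
a=eval(sys.argv[2]); z=float(sys.argv[3])
for c,(u,v),n in((t,a[0],"top R"),(s,a[1],"side L")):
    b=blob(c,u,v); P=ray(c,*b,z); print(n,np.round(b,2),P.round(4),"jig",frame(Jo,jy,P).round(4),"tool-rel",end=" "); print((frame(Jo,jy,P)-frame(Jo,jy,[float(x) for x in sys.argv[4].split(",")])).round(4))
E
python3 m3.py d.pkl "((267.1,224.4),(290.9,310.3))" .1323 .576,.1916
python3 - <<'E'
from h import *; import pickle
t,s=pickle.load(open("d.pkl","rb")); 
# plate edges: top right & near edge; side left edge, near edge
q=lambda x,y:(200+(x-1.7)/4.4,200+(y-1.7)/4.4); p=lambda x,y:(255+(x-441.7)/4.4,235+(y-1.7)/4.4)
def rep(n,c,P,Q,z):
    l=edge(c["img"],P,Q,2); a=[frame(Jo,jy,ray(c,*(l[0]+k*l[1]),z)) for k in(-8,8)]; d=a[1]-a[0]; m=(a[0]+a[1])/2; print(n,"mid",m.round(4),"dir",np.degrees(np.arctan2(d[1],d[0])).round(2))
zt,zb=.1323,.1243
rep("top right edge",t,q(331,72),q(333,190),zt); rep("top near",t,q(215,196),q(333,190),zt); rep("top far",t,q(235,75),q(329,70),zt)
rep("side near edge",s,p(711,160),p(703,365),zt); rep("side left",s,p(550,368),p(703,370),zb); rep("side far",s,p(562,220),p(550,360),zt)
E
```

```text
top R [266.99 224.44] [0.583  0.1215 0.1323] jig [ 0.0877 -0.0724] tool-rel [ 0.0015 -0.0705]
side L [290.44 310.28] [0.5741 0.2656 0.1323] jig [0.09   0.0719] tool-rel [0.0039 0.0739]
top right edge mid [ 0.0746 -0.094 ] dir -178.84
top near mid [ 0.0333 -0.0566] dir -88.73
top far mid [ 0.1132 -0.0663] dir -91.57
side near edge mid [0.035  0.0225] dir -90.0
side left mid [0.0805 0.0869] dir 174.08
side far mid [0.1141 0.0427] dir -90.0
```

Emit:
apply_moves([
  [-0.6, 0, 0, 0.001, 0.004, 0, 0.005],
  [0, 0, 0, 0, 0, 0.01, 0.005],
  [0, 0, 0, 0, 0, 0.012, 0.005],
  [0, 0, 0, 0, 0, 0.008, 0.005],
  [0, 0, 0, 0, 0, 0.002, 0.005],
  [0, 0, 0, 0, 0, 0, 0.005],
])

```text
t: 17.2
position: [0.5797, 0.1906, 0.1073]
eef_rot: [3.141, 0.001, 1.645]
wrist_force: [-0.2, 0.2, -3.2]
grip_width: 0.0133
```

```bash
python3 -c "
from h import *
st(); go(jw(.09,-.001,.100),jy+np.pi/2)"
```

```text
t 17.2 p [0.5797 0.1906 0.1073] rpy [3.1411e+00 1.3000e-03 1.6449e+00] F [-0.19  0.18 -3.16] M [ 0.   -0.02 -0.02] g 0.0133 jig [ 0.0898 -0.0033]
shift [0.0023 0.0002 0.0073] turn [ 0.03  0.08 -0.2 ]
```

Emit:
apply_moves([
  [0, 0, -0.2, 0.0025, 0, 0.003, 0.005],
  [0, 0, 0, 0, 0, 0.002, 0.005],
  [0, 0, 0, 0, 0, 0, 0.005],
])

```text
t: 17.5
position: [0.5797, 0.1935, 0.102]
eef_rot: [3.141, 0.001, 1.649]
wrist_force: [0.2, -0.0, -1.6]
grip_width: 0.0134
```

```bash
python3 - <<'E'
from h import *
import pickle
st(); t,s=cam('top'),cam('side'); pickle.dump((t,s),open('e.pkl','wb')); p=sense()['position']; z=p[2]-.0182+.008
print("z",z,*p[:2]); print(proj(t,jw(.093,-.07,z)),proj(s,jw(.093,.07,z)))
a=cv2.resize(t['img'][205:255,240:290],None,fx=8,fy=8,interpolation=cv2.INTER_CUBIC)
b=cv2.resize(s['img'][290:340,270:320],None,fx=8,fy=8,interpolation=cv2.INTER_CUBIC)
cv2.imwrite('pics/p5.png',np.hstack([a,b]))
E
```

```text
t 17.5 p [0.5797 0.1935 0.102 ] rpy [3.141e+00 1.200e-03 1.649e+00] F [ 0.22 -0.03 -1.64] M [-0.01 -0.08 -0.03] g 0.0134 jig [ 0.0899 -0.0004]
z 0.09210976985738856 0.5798051978787487 0.193487671143289
[[267.23592061 224.35170579]] [[289.89290536 320.93841289]]
```

View pics/p5.png

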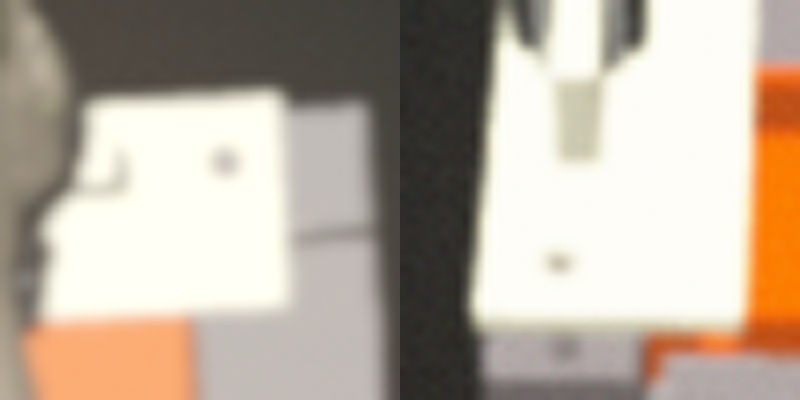

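Hole versus predicted pin differs by about 0.5 px (1.3 mm) in each view, with opposite signs, so it is centred within the measurement error. I'll lower gently and watch the force.

Emit:
apply_moves([
  [0, 0, 0, 0, 0, 0.003, 0.005],
  [0, 0, 0, 0, 0, 0.003, 0.005],
  [0, 0, 0, 0, 0, 0.002, 0.005],
])

```text
t: 17.9
position: [0.5805, 0.1937, 0.0947]
eef_rot: [3.139, 0.001, 1.649]
wrist_force: [-0.4, 0.5, -2.2]
grip_width: 0.0134
```

Emit:
apply_moves([
  [0, 0, 0, 0, 0, 0.002, 0.005],
  [0, 0, 0, 0, 0, 0.002, 0.005],
])

```text
t: 18.1
position: [0.5805, 0.1936, 0.0903]
eef_rot: [3.139, 0.001, 1.649]
wrist_force: [0.3, -0.7, -1.8]
grip_width: 0.0129
```

Emit:
apply_moves([
  [0, 0, 0, 0, 0, 0.002, 0.005],
  [0, 0, 0, 0, 0, 0.002, 0.005],
])

```text
t: 18.3
position: [0.5804, 0.1936, 0.0858]
eef_rot: [3.139, 0.001, 1.649]
wrist_force: [0.0, 0.1, -2.7]
grip_width: 0.0131
```

```bash
python3 -c "
from h import *
st(); go(jw(.09,-.001,.068),jy+np.pi/2)"
```

```text
t 18.3 p [0.5804 0.1936 0.0858] rpy [3.1390e+00 1.0000e-03 1.6488e+00] F [ 0.03  0.06 -2.69] M [ 0.   -0.02  0.03] g 0.0131 jig [ 0.0907 -0.0004]
shift [-0.0006 -0.0007  0.0178] turn [0.15 0.06 0.02]
```

The plate is 8 mm down past the pin tips with no contact force. Continuing.

Emit:
apply_moves([
  [0.1, 0, 0, 0, -0.0005, 0.002, 0.005],
  [0, 0, 0, 0, 0, 0.002, 0.005],
  [0, 0, 0, 0, 0, 0.002, 0.005],
])

```text
t: 18.6
position: [0.58, 0.1935, 0.0793]
eef_rot: [3.141, 0.001, 1.649]
wrist_force: [-0.3, 1.1, -2.8]
grip_width: 0.0134
```

Emit:
apply_moves([
  [0, 0, 0, 0, 0, 0.002, 0.005],
  [0, 0, 0, 0, 0, 0.002, 0.005],
])

```text
t: 18.8
position: [0.58, 0.1935, 0.0749]
eef_rot: [3.141, 0.001, 1.649]
wrist_force: [-0.4, 0.2, -1.8]
grip_width: 0.0133
```

Emit:
apply_moves([
  [0, 0, 0, 0, 0, 0.0015, 0.005],
  [0, 0, 0, 0, 0, 0.0015, 0.005],
])

```text
t: 19.0
position: [0.58, 0.1935, 0.0716]
eef_rot: [3.141, 0.001, 1.649]
wrist_force: [0.4, 0.2, -1.9]
grip_width: 0.013
```

```bash
python3 -c "
from h import *
st(); go(jw(.09,-.001,.068),jy+np.pi/2)"
```

```text
t 19.0 p [0.58   0.1935 0.0716] rpy [3.1408e+00 9.0000e-04 1.6489e+00] F [ 0.39  0.18 -1.89] M [-0.02  0.02 -0.02] g 0.013 jig [ 0.0902 -0.0004]
shift [-0.0006 -0.0002  0.0036] turn [0.04 0.05 0.02]
```

Emit:
apply_moves([
  [0, 0, 0, 0, 0, 0.001, 0.005],
  [0, 0, 0, 0, 0, 0.001, 0.005],
])

```text
t: 19.2
position: [0.5799, 0.1935, 0.0693]
eef_rot: [3.141, 0.001, 1.649]
wrist_force: [-0.0, 0.9, -1.9]
grip_width: 0.0134
```

Emit:
apply_moves([
  [0, 0, 0, 0, 0, 0.001, 0.005],
  [0, 0, 0, 0, 0, 0.001, 0.005],
])

```text
t: 19.4
position: [0.5801, 0.1936, 0.0682]
eef_rot: [3.14, 0.001, 1.649]
wrist_force: [-4.5, -0.0, 10.5]
grip_width: 0.0134
```

Emit:
apply_moves([
  [0, 0, 0, 0, 0, 0.001, 0.005],
  [0, 0, 0, 0, 0, 0.001, 0.005],
])

```text
t: 19.6
position: [0.5801, 0.1936, 0.0682]
eef_rot: [3.139, 0.001, 1.649]
wrist_force: [-2.8, -0.9, 5.8]
grip_width: 0.0132
```

It is flush: TCP z 0.0682, exactly as predicted. I'll release and rise.

Emit:
apply_moves([
  [0, 0, 0, 0, 0, 0, 0.005],
  [0, 0, 0, 0, 0, 0, 0.02],
  [0, 0, 0, 0, 0, 0, 0.035],
  [0, 0, 0, 0, 0, 0, 0.04],
  [0, 0, 0, 0, 0, -0.01, 0.04],
  [0, 0, 0, 0, 0, -0.03, 0.04],
  [0, 0, 0, 0, 0, -0.04, 0.04],
  [0, 0, 0, -0.03, -0.01, -0.03, 0.04],
  [0, 0, 0, -0.04, -0.02, 0, 0.04],
  [0, 0, 0, -0.04, -0.02, 0, 0.04],
])

```text
t: 20.6
position: [0.5411, 0.0814, 0.1851]
eef_rot: [3.134, 0.001, 1.657]
wrist_force: [0.6, -0.9, -0.2]
grip_width: 0.0399
```

Emit:
apply_moves([
  [0, 0, 0, -0.045, -0.02, 0, 0.04],
  [0, 0, 0, -0.045, -0.02, 0, 0.04],
  [0, 0, 0, -0.045, -0.02, 0, 0.04],
  [0, 0, 0, -0.04, -0.02, 0, 0.04],
  [0, 0, 0, -0.02, 0, 0, 0.04],
  [0, 0, 0, 0, 0, 0, 0.04],
])

```text
t: 21.2
position: [0.4761, -0.1307, 0.1921]
eef_rot: [3.123, 0.007, 1.653]
wrist_force: [0.5, 0.1, 0.6]
grip_width: 0.0402
```

```bash
python3 - <<'E'
from h import *
st(); t,s=cam('top'),cam('side')
import pickle; pickle.dump((t,s),open('f.pkl','wb'))
a=cv2.resize(t['img'][210:305,212:298],None,fx=5,fy=5,interpolation=cv2.INTER_CUBIC)
b=cv2.resize(s['img'][268:358,275:348],None,fx=5,fy=5,interpolation=cv2.INTER_CUBIC)
o=np.zeros((480,800,3),np.uint8); o[:475,:430]=a; o[:450,432:797]=b; cv2.imwrite('pics/p6.png',o)
E
```

```text
t 21.2 p [ 0.4761 -0.1307  0.1921] rpy [3.1227 0.007  1.6532] F [0.49 0.11 0.59] M [-0.05  0.04 -0.03] g 0.0402 jig [-0.0385 -0.3155]
```

View pics/p6.png

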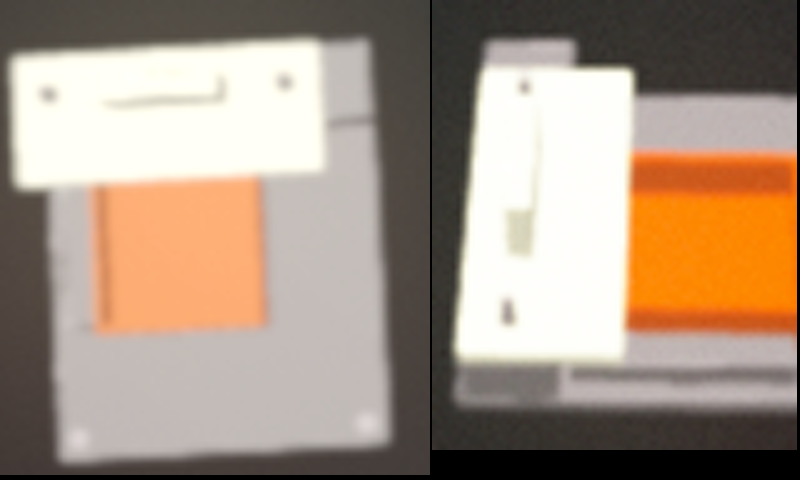

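The plate sits flat with pins in both holes, top crop (48,94) and (285,82). As a last check I'll compare the tray's edges with the stops.

```bash
python3 - <<'E'
from h import *; import pickle
def rep(n,c,P,Q,z):
    l=edge(c["img"],P,Q,1.6); a=[frame(Jo,jy,ray(c,*(l[0]+k*l[1]),z)) for k in(-10,10)]; d=a[1]-a[0]; print(n,((a[0]+a[1])/2).round(4),"dir",np.degrees(np.arctan2(d[1],d[0])).round(2))
t,s=pickle.load(open("f.pkl","rb")); b,_=pickle.load(open("b.pkl","rb"))
q=lambda x,y,o=210:(212+(x-2)/5,o+(y-2)/5)
rep("now near z42",t,q(102,334),q(268,326),.042); rep("now near z10",t,q(102,334),q(268,326),.010)
rep("now left",t,q(93,190),q(100,330),.042); rep("now right",t,q(260,180),q(268,322),.042)
rep("after push near",b,q(100,324,212),q(245,317,212),.042); rep("after push left",b,q(91,130,212),q(98,318,212),.042); rep("after push far",b,q(91,126,212),q(255,117,212),.042)
E
```

```text
now near z42 [-0.0507  0.0038] dir -89.93
now near z10 [-0.0501  0.008 ] dir -89.93
now left [-0.0067  0.0473] dir -178.9
now right [-0.008  -0.0529] dir 177.92
after push near [-0.0508  0.004 ] dir -89.92
after push left [0.0087 0.0476] dir 178.62
after push far [ 0.0686 -0.0043] dir -91.3
```

The tray's x and squareness are good. The left edge reads 47.3 mm against 50, so I'll check y differentially in the side view, rim against the side stop's own edges.

```bash
python3 - <<'E'
from h import *; import pickle
t,s=pickle.load(open("f.pkl","rb"))
q=lambda x,y:(275+(x-434)/5,268+(y-2)/5)
def rep(n,P,Q,z,w=1.3,c=s):
    l=edge(c["img"],P,Q,w,.08); a=[frame(Jo,jy,ray(c,*(l[0]+k*l[1]),z)) for k in(-10,10)]; print(n,((a[0]+a[1])/2).round(4))
rep("tray rim outer z42",q(632,312),q(790,312),.042); rep("stop inner top z24",q(632,331),q(790,332),.024)
rep("stop outer top z24",q(575,369),q(790,369),.024); rep("stop outer bottom z10",q(575,380),q(790,380),.010); rep("base left z10",q(575,405),q(790,405),.010)
g=s["img"].mean(2)[:,330]; print(list(zip(range(326,352),s["img"][326:352,330].tolist())))
# top: columns across side stop and tray left wall, averaged along the jig x direction
u=np.linspace(.085,.03,56); xs=np.linspace(-.035,.02,30)
pts=np.array([[proj(t,jw(x,y,.024))[0] for y in u] for x in xs]).astype(np.float32)
v=cv2.remap(t["img"],pts[...,0],pts[...,1],cv2.INTER_LINEAR).mean(0); print([(round(a*1e3),*r.round(0).astype(int)) for a,r in zip(u,v)])
E
```

```text
tray rim outer z42 [-0.0001  0.0537]
stop inner top z24 [-0.0033  0.0534]
stop outer top z24 [0.0097 0.0744]
stop outer bottom z10 [0.0137 0.0729]
base left z10 [0.0044 0.0858]
[(326, [0, 136, 253]), (327, [0, 135, 253]), (328, [11, 134, 253]), (329, [15, 121, 249]), (330, [26, 103, 232]), (331, [28, 92, 212]), (332, [28, 89, 205]), (333, [55, 101, 205]), (334, [114, 136, 202]), (335, [156, 165, 194]), (336, [175, 177, 190]), (337, [180, 181, 192]), (338, [180, 182, 192]), (339, [182, 183, 194]), (340, [182, 182, 193]), (341, [155, 156, 166]), (342, [121, 123, 133]), (343, [116, 117, 128]), (344, [143, 145, 156]), (345, [169, 171, 180]), (346, [178, 178, 190]), (347, [177, 178, 189]), (348, [150, 152, 161]), (349, [116, 117, 126]), (350, [83, 86, 96]), (351, [51, 59, 65])]
[(85, np.int64(67), np.int64(75), np.int64(85)), (84, np.int64(69), np.int64(76), np.int64(87)), (83, np.int64(72), np.int64(80), np.int64(90)), (82, np.int64(79), np.int64(86), np.int64(96)), (81, np.int64(88), np.int64(94), np.int64(104)), (80, np.int64(99), np.int64(105), np.int64(114)), (79, np.int64(112), np.i
[... 1823 characters left out ...]
(101), np.int64(152), np.int64(230)), (42, np.int64(104), np.int64(156), np.int64(235)), (41, np.int64(107), np.int64(161), np.int64(240)), (40, np.int64(110), np.int64(165), np.int64(244)), (39, np.int64(112), np.int64(168), np.int64(247)), (38, np.int64(113), np.int64(170), np.int64(250)), (37, np.int64(114), np.int64(171), np.int64(251)), (36, np.int64(115), np.int64(172), np.int64(252)), (35, np.int64(115), np.int64(173), np.int64(253)), (34, np.int64(116), np.int64(173), np.int64(253)), (33, np.int64(116), np.int64(173), np.int64(253)), (32, np.int64(116), np.int64(173), np.int64(253)), (31, np.int64(116), np.int64(173), np.int64(253)), (30, np.int64(116), np.int64(173), np.int64(253))]
```

In the side view the rim's outer edge (53.7) and the stop's inner edge (53.4) coincide, and both carry the same camera bias. That fits the force contact, so the tray is home. Handing in.

```bash
python3 -c "
from station import hand_in
print(hand_in())"
```

```text
the job is handed in; nothing more can be done
None
```

I pushed the tray home into the corner, lowered the comb plate over both pins while holding it, released it flush, and handed the job in at about 21 s. `hand_in()` gives no verdict.

**Tray against the stops:** The pushes against each stop read about 11 N or less at the wrist.
- **Side stop:** both pushes stopped at the same y, within 0.1 mm, at two different places along the tray. That points to flat contact.
- **Tall stop:** after the plate was released, the tray's near edge read x = -50.1 to -50.7 mm, where home is -50. Its direction was square to about 0.1° and had not moved since the push.

**Comb plate:** It went down the pins with no side force and stopped at the predicted height, at about 10 N. The last picture shows the pins in both holes and the plate flat. I did not touch the bystanders or compare their positions afterwards.

**Disagreement:** The top view alone placed the tray's left side about 2.7 mm short of the side stop. In the side view, tray rim and stop edge agreed to 0.3 mm (0.7 mm using the stop's outer edge). Since the force stops agreed too, I took the top reading as camera and edge bias, so the tray's y position rests on the force contact and the side view.

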